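# Empty the tipping cup into the tray and send it on

## Robot

A 7-joint arm with a two-finger parallel gripper is mounted at the origin on the work surface. World frame = base frame: x ahead of the robot, y to its left, z up, the work surface at z = 0. Lengths are in m, angles in rad, forces in N, time in s.
With the tool pointing down it reaches from about 0.35 to 0.9 m from the base axis. Payload 19.9 kg.
Tool frame: the origin (TCP) lies between the finger pads; the fingertips stand bot.finger_overhang ahead of it and the grasp point (between the pads) lies 11 mm behind it (bot.finger_overhang is the distance from the TCP to the fingertips, in m); z points along the fingers, y is the line along which they close (so a half turn about z gives the same grasp; the last joint's range is limited). The gripper opens to 94 mm and grips with 3 to 60 N. Pads are 16 mm wide; open, the fingers measure 119 mm over their backs; the gripper's body (75 mm by 177 mm) begins 78 mm behind the grasp point.
Start: joints at [1.103, 0.417, -0.01, 1.614, 0.005, 1.111, -0.053], TCP at [0.258, -0.569, 0.213] pointing down, gripper open.
Joint ranges: [-2.81, 2.81], [-0.39, 2.02], [-1.27, 1.25], [0.06, 2.57], [-1.19, 4.33], [0.19, 2], [-2.82, 2.82]. Speed limits (rad/s): [1.89, 1.89, 2.39, 2.39, 3.01, 3.01, 3.01].

## Interface

Orientations are given as a rotation vector (axis times angle).
In Python, from bench import bot gives the robot as it stands. The module is installed in compiled form; this text tells all that it offers. Calls block until the motion is done:
- bot.movep(position, orientation): joint-space move of the TCP to a pose.
- bot.movel(position, attitude=None, velocity=0.15, max_force=None): straight line of the TCP; attitude=None keeps the orientation; velocity is the mean speed in m/s. With max_force (N) it stops when the force on the tool has changed by that much, and returns True; else False.
- bot.goto_joints(angles): joint-space move.
- bot.open() and bot.clamp(): open the fingers fully, or close them until they stop; the grip force is fixed at half the most.
- bot.hold(seconds).
- bot.ik(position, orientation): joint angles nearest the present ones, or None.
- bot.get_image(name): name is "scene" or "top"; returns a dict with "image" (400x640x3 uint8, red, green, blue), "range_z" (400x640 float32, m along the optical axis (not along the pixel's ray), 0 where there is no reading), "fx", "fy", "cx", "cy" (pixels), "distortion" ([k1, k2, p1, p2, k3] as OpenCV has them; the pictures are not rectified), "cam_to_world" (4x4, takes a point from camera to world coordinates). Camera axes: x right, y up, looking along -z (the intrinsics and any distortion apply to the point x, -y, -z); pixel columns grow to the right and rows downward; lengths in m; the calibration is good to about 2 mm. A picture is of the moment at which its call begins.
A pose or a line that the arm cannot do raises bot.PlanningError and nothing moves.
- bot.close_job(): hands the job in; it is judged then, once.
Readings, each from a call of its own:
- bot.get_time_s(): time.
- bot.get_joint_pos(): joint angles.
- bot.get_qvel(): joint speeds.
- bot.get_effort(): joint torques, N m.
- bot.get_position(): TCP position.
- bot.get_eef_rot(): TCP orientation.
- bot.get_force(): force on the tool from outside, world axes, zero at the start.
- bot.get_wrist_torque(): the same for the moment, N m.
- bot.get_gripper_width(): finger opening in m.
- bot.get_finger_force(): force on a finger pad.
Only numpy, scipy, OpenCV 4.12 (cv2) and the standard library are available. Lean on these libraries where they do the work, as an engineer would, in place of code of your own. Each camera call takes 0.05 s, during which the arm holds its last target. There are 200 camera calls.

## Task

Tip the steel cup by its red handle until all four salvaged parts have dropped into the blue tray, then stand the cup upright again. After that, push the tray carrier along its rail to the next station, the yellow stripes, so that it sits in the detent there with all the parts still in the tray. Leave the other things on the bench where they are.

Things in the scene. Friction and masses are not known exactly. Their poses are not given: they have to be found in the camera images.
- fixture: Fixed aluminium fixture: base plate 150 (x) by 410 (y, -250 to +160), 12 thick, with two rails along y and, at y = +90, two grey uprights (10 thick, x = -60 and +60, 154 tall) that carry the cup. Origin on the bench surface, z up; its -x side faces the robot; the carrier travels towards its -y.
- cup (a joint): Tilt of the round steel cup, rad: 0 upright, positive = tipping towards the tray (fixture -y); stops at -0.35 and 2.6, none at upright. Axis along fixture x at y = +90, z = 138. Stiff hinge (3 N at the handle), stays where left. Cup 85 tall, 84 across the mouth, wall 4, underside 40 below the axis, rim 45 above.
- cup_mouth (a point): Centre of the cup's mouth, 45 above the tilt axis when upright; turns with the cup, z points out of the mouth.
- handle (a point): Point on the red handle bar of the cup's crank, robot side: bar 12 thick, about 60 long, parallel to fixture x; the point is on its centre line, 27 from the free end, 75 from the tilt axis, at fixture x = -108. Cup upright: it lies 74 towards fixture +y (away from the tray) and 13 above the axis; tipping swings it over the top to the tray side. Can be pinched from above.
- carrier (a joint): Travel of the blue tray carrier along its rail, m, towards the fixture's -y. 0 to 0.008 at the start (filling place, under the cup's lip); 0.15 = the next station, where a sprung detent clicks in and holds it (takes up to about 8 N to push in or out of); 0.19 = the end of the rail.
- tray_floor (a point): Centre of the tray's inner floor, on the carrier, axes as the fixture's. The open tray is 96 (x) by 150 (y) outside, wall 4, inner floor 26 above the bench, rim 70 above the bench. Yellow ticks on both its long sides mark its middle.
- push_tab (a point): Middle of the top edge of the orange push tab on the robot side of the carrier: an upright plate 12 thick in y, 45 wide in x (from 49 to 94 off the tray's middle), top 77.5 above the bench, bottom 22. It sits 85 from the tray's middle, just past the tray end away from the cup. Push its cup-side face (6 from this point) to drive the carrier on.
- next_station (a point): Middle of the next station on the rail, 22 above the bench, marked by a yellow stripe on the base plate on each side of the rail; the tray's yellow ticks stand over the stripes when the carrier is there.
- capacitor: Salvaged part, loose in the cup at the start: black capacitor can, a cylinder 16 across and 18 tall. Origin at the centre of its underside.
- heatsink: Salvaged part, loose in the cup at the start: bare aluminium finned heat sink, 18 x 18 x 15. Origin at the centre of its underside.
- coil: Salvaged part, loose in the cup at the start: copper-wound coil between two black flanges, 18 across and 15 tall. Origin at the centre of its underside.
- relay: Salvaged part, loose in the cup at the start: yellow relay block, 18 x 15 x 13. Origin at the centre of its underside.
- screwdriver: Bystander: orange-handled screwdriver 160 long, lying on the bench in front of the fixture. Origin at mid-length on the bench, x towards its tip.
- flux_jar: Bystander: amber jar, 44 across, 50 tall, beyond the fixture. Origin under its centre.
- fan: Bystander: flat black laptop fan 75 x 85 x 11, beyond the fixture. Origin under its centre.
- tape_roll: Bystander: green ring of tape 52 across, 16 tall, on the bench in front of the fixture. Origin under its centre.

How it is judged:
On the way, in this order (a step that is already met when the one before it is completed fails the run):
1. the cup is tipped over and all four parts are in the tray (value of joint cup above 1 rad and x of capacitor in the frame of tray_floor between -0.047 and 0.047 m and y of capacitor in the frame of tray_floor between -0.074 and 0.074 m and z of capacitor in the frame of tray_floor between -0.005 and 0.05 m and x of heatsink in the frame of tray_floor between -0.047 and 0.047 m and y of heatsink in the frame of tray_floor between -0.074 and 0.074 m and z of heatsink in the frame of tray_floor between -0.005 and 0.05 m and x of coil in the frame of tray_floor between -0.047 and 0.047 m and y of coil in the frame of tray_floor between -0.074 and 0.074 m and z of coil in the frame of tray_floor between -0.005 and 0.05 m and x of relay in the frame of tray_floor between -0.047 and 0.047 m and y of relay in the frame of tray_floor between -0.074 and 0.074 m and z of relay in the frame of tray_floor between -0.005 and 0.05 m), for 0.1 s.
2. the cup stands upright again (within 0.12 rad) (value of joint cup between -0.12 and 0.12 rad), for 0.2 s.
3. the carrier is at the next station (within 6 mm) with all four parts in it (value of joint carrier between 0.144 and 0.156 m and x of capacitor in the frame of tray_floor between -0.047 and 0.047 m and y of capacitor in the frame of tray_floor between -0.074 and 0.074 m and z of capacitor in the frame of tray_floor between -0.005 and 0.05 m and x of heatsink in the frame of tray_floor between -0.047 and 0.047 m and y of heatsink in the frame of tray_floor between -0.074 and 0.074 m and z of heatsink in the frame of tray_floor between -0.005 and 0.05 m and x of coil in the frame of tray_floor between -0.047 and 0.047 m and y of coil in the frame of tray_floor between -0.074 and 0.074 m and z of coil in the frame of tray_floor between -0.005 and 0.05 m and x of relay in the frame of tray_floor between -0.047 and 0.047 m and y of relay in the frame of tray_floor between -0.074 and 0.074 m and z of relay in the frame of tray_floor between -0.005 and 0.05 m), for 0.2 s.
At the end, for the whole second after the job is handed in: All four parts lie at rest inside the tray, the cup stands still and upright within 0.12 rad, and the carrier rests at the next station within 6 mm (all of step 2 and all of step 3 and linear speed of each of capacitor, heatsink, coil, relay below 0.05 m/s and velocity of joint carrier between -0.01 and 0.01 m/s and velocity of joint cup between -0.05 and 0.05 rad/s); the robot touches nothing.
It fails at once if a bystander is moved by more than 25 mm (distance of any of screwdriver, flux_jar, fan, tape_roll from where it was at the start of the episode above 0.025 m).
It also fails if it takes over 64 s, if anything falls off the work surface, if the arm or the gripper's body presses on something with over 40 N, if the wrist force passes 120 N, or if a joint passes its speed limit or range.

## Working session

There is one attempt and no reset: what is moved stays moved. The work goes in short steps, each a Python script; the robot and the scene stay as the last script left them, time stands still between calls to the robot, and variables do not carry over. Pictures are saved under pics/ and viewed, at most 10 in all, crops included, and the job is handed in when it is done.

```bash
mkdir -p pics
cat > h.py <<'E'
import numpy as np, cv2
from bench import bot
def grab(n,save=None):
    d=bot.get_image(n)
    if save: cv2.imwrite('pics/'+save,d['image'][:,:,::-1])
    return d
def rays(d,uv):
    K=np.array([[d['fx'],0,d['cx']],[0,d['fy'],d['cy']],[0,0,1.]])
    p=cv2.undistortPoints(np.array(uv,float).reshape(-1,1,2),K,np.array(d['distortion'],float)).reshape(-1,2)
    r=np.c_[p[:,0],-p[:,1],-np.ones(len(p))]
    T=np.array(d['cam_to_world']); return T[:3,3],r@T[:3,:3].T
def plane(d,uv,z):
    o,r=rays(d,uv); return o+r*((z-o[2])/r[:,2])[:,None]
def depth(d,uv):
    uv=np.array(uv).reshape(-1,2); o,r=rays(d,uv)
    return o+r*d['range_z'][uv[:,1].astype(int),uv[:,0].astype(int)][:,None]
E
python3 - <<'E'
from h import *
for n in('scene','top'):
    d=grab(n,n+'0.png'); print(n,d['fx'],d['distortion'],np.round(d['cam_to_world'],3).tolist())
print(bot.get_time_s(),bot.finger_overhang,bot.get_position(),bot.get_eef_rot())
E
```

```text
scene 399.65623375530697 [0.00515951 0.         0.         0.         0.        ] [[-0.821, -0.487, 0.298, 0.803], [0.571, -0.689, 0.446, 0.318], [-0.012, 0.537, 0.844, 0.727], [0.0, 0.0, 0.0, 1.0]]
top 396.6176557814369 [-0.01289452  0.          0.          0.          0.        ] [[0.029, 0.997, -0.074, 0.537], [-1.0, 0.029, 0.001, -0.01], [0.003, 0.074, 0.997, 0.832], [0.0, 0.0, 0.0, 1.0]]
0.1 0.008 [ 0.25799809 -0.56892937  0.2129072 ] [-3.06968935e+00 -6.63594265e-01  5.03500783e-04]
```

View pics/scene0.png

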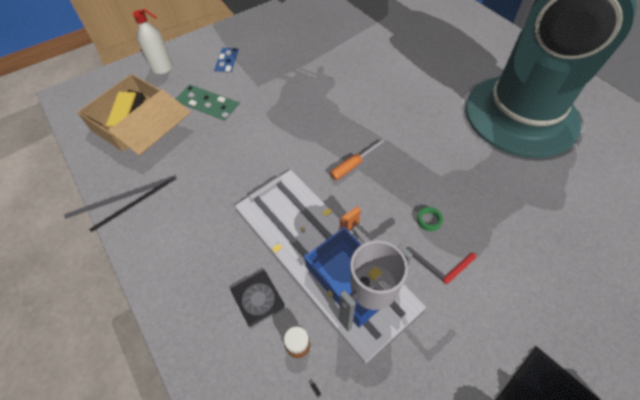

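View pics/top0.png

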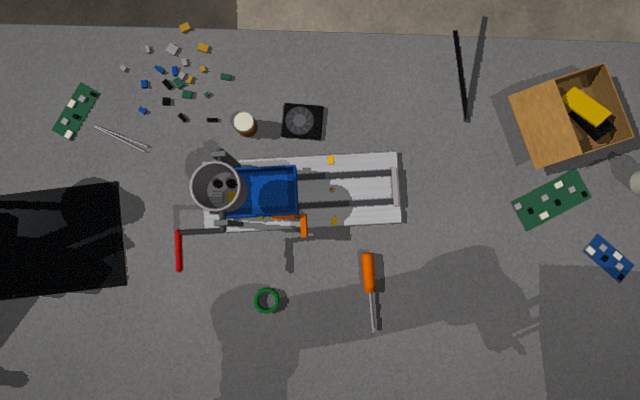

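The top view has the fixture running image-right (world -y), with the cup at (216,187), red handle at (179,251), tray ending near x=298, push tab at (304,226) and stripes at (331,160) and (334,220). The screwdriver is at (370,290) and the tape at (267,300). The scene view agrees, with the handle at (460,268) and the tab at (350,218).

```bash
cat >> h.py <<'E'
def mask(d,lo,hi,box):
    hsv=cv2.cvtColor(d['image'],cv2.COLOR_RGB2HSV); m=cv2.inRange(hsv,np.array(lo),np.array(hi))
    b=np.zeros_like(m); x0,y0,x1,y1=box; b[y0:y1,x0:x1]=255
    return m&b
def comps(m,amin=8):
    n,l,s,c=cv2.connectedComponentsWithStats(m)
    return [(s[i,4],c[i],s[i,:4],l==i) for i in range(1,n) if s[i,4]>=amin]
def ends(sel):
    p=np.argwhere(sel)[:,::-1].astype(np.float32); (c,sz,a)=cv2.minAreaRect(p)
    b=cv2.boxPoints((c,sz,a)); 
    e=[(b[0]+b[1])/2,(b[1]+b[2])/2,(b[2]+b[3])/2,(b[3]+b[0])/2]
    return (e[0],e[2]) if np.linalg.norm(e[0]-e[2])>np.linalg.norm(e[1]-e[3]) else (e[1],e[3])
E
python3 - <<'E'
from h import *
np.set_printoptions(precision=4,suppress=True)
t=grab('top');s=grab('scene')
for nm,d,b,sb in(('top',t,(150,200,220,300),(310,140,350,240)),('scene',s,(420,230,500,300),(260,190,345,260))):
    for a,c,bx,sel in comps(mask(d,(0,150,80),(8,255,255),b),30):
        e=ends(sel); print(nm,'red',a,c,bx,plane(d,e,.151),'depth',depth(d,[c]))
    for a,c,bx,sel in comps(mask(d,(18,120,90),(35,255,255),sb)): print(nm,'yel',a,c,plane(d,[c],.012),depth(d,[c]))
for a,c,bx,sel in comps(mask(t,(5,150,120),(17,255,255),(285,205,325,245))): print('tab',a,c,bx,plane(t,[c],.0775),depth(t,[c]))
for a,c,bx,sel in comps(mask(s,(5,150,120),(17,255,255),(325,200,375,240))): print('tab s',a,c,bx,plane(s,[c],.06),depth(s,[c]))
m=mask(t,(105,150,50),(125,255,255),(190,140,320,240))
for a,c,bx,sel in comps(m,50): print('blue',a,bx)
# plate far edge
for y in(165,185,205): print([int(v) for v in t['image'][y,385:412].mean(1)])
E
```

```text
top red 216 [177.6944 250.5   ] [175 230   7  42] [[0.5332 0.2327 0.151 ]
 [0.4636 0.2262 0.151 ]] depth [[0.4985 0.228  0.1553]]
top yel 50 [330.48 159.3 ] [[ 0.689  -0.0306  0.012 ]] [[ 0.6889 -0.0305  0.0128]]
top yel 44 [333.7955 220.4318] [[ 0.5615 -0.0409  0.012 ]] [[ 0.5615 -0.0408  0.0138]]
scene red 209 [459.1722 267.7177] [444 254  31  29] [[0.4641 0.2264 0.151 ]
 [0.5327 0.2327 0.151 ]] depth [[0.5013 0.2303 0.1563]]
scene yel 20 [326.8  211.85] [[ 0.5605 -0.0407  0.012 ]] [[ 0.5608 -0.0403  0.0128]]
scene yel 21 [276.381  247.8095] [[ 0.6899 -0.03    0.012 ]] [[ 0.6897 -0.0308  0.0105]]
tab 133 [303.     226.1805] [300 215   7  23] [[0.547  0.0198 0.0775]] [[0.547  0.0198 0.0773]]
tab 19 [289.2105 216.5789] [285 216   9   3] [[0.5644 0.0466 0.0775]] [[0.5658 0.0494 0.0404]]
tab s 195 [351.2513 217.8205] [342 208  17  21] [[0.5459 0.0217 0.06  ]] [[0.5515 0.0282 0.0745]]
blue 2686 [226 165  73  53]
[167, 166, 168, 168, 169, 169, 165, 169, 164, 171, 170, 170, 112, 69, 64, 64, 60, 66, 107, 114, 111, 108, 112, 110, 114, 107, 108]
[167, 172, 169, 167, 169, 144, 122, 135, 148, 150, 150, 151, 129, 110, 73, 67, 68, 67, 67, 66, 62, 70, 105, 109, 108, 106, 105]
[137, 136, 139, 166, 173, 174, 174, 173, 140, 146, 137, 128, 135, 131, 117, 86, 63, 66, 70, 70, 65, 63, 66, 108, 113, 115, 113]
```

```bash
cat >> h.py <<'E'
from scipy.spatial.transform import Rotation as Ro
YAW=.085; fx=np.array([np.cos(YAW),np.sin(YAW),0]); fy=np.array([-np.sin(YAW),np.cos(YAW),0]); Z=np.array([0,0,1.])
S=np.array([.6252,-.0356,0])            # station, bench level
RV=Ro.from_matrix(np.c_[fx,-fy,-Z]).as_rotvec()
H=np.array([.4934,.2292,.151])          # handle, upright
AX=H-.074*fy-.013*Z
PHI0=np.arctan2(13,74)
def hp(th): return AX+.0751*(np.cos(PHI0+th)*fy+np.sin(PHI0+th)*Z)-.011*Z   # TCP for cup tilt th
E
python3 - <<'E'
from h import *
p=bot.get_position(); bot.movel([p[0],p[1],.35],velocity=.3)
bot.movep(hp(0)+.12*Z,RV); print(bot.get_joint_pos(),bot.get_time_s())
print(bot.movel(hp(0),velocity=.12,max_force=15)); bot.clamp()
print(bot.get_position()-hp(0),bot.get_gripper_width(),bot.get_force(),bot.get_time_s())
grab('scene','g1.png')
E
```

```text
[ 0.30225042  0.37680518 -0.99486393  1.73717343  0.33598851  1.21165247
 -2.2678676 ] 3.75
False
[ 6.47531043e-05 -8.19058032e-04 -1.67871855e-04] 0.011111806605834256 [-0.01146678 -4.88301129  0.68330339] 6.1417
```

Run:
```python
from h import *
np.set_printoptions(precision=3,suppress=True)
for th in np.arange(.2,2.41,.2):
    r=bot.movel(hp(th),velocity=.09)
    print(round(th,1),bot.get_force(),bot.get_gripper_width(),bot.get_position()-hp(th))
bot.hold(.3)
print(bot.get_joint_pos(),bot.get_time_s())
d=grab('top','t2.png');s=grab('scene','s2.png')
c=np.hstack([cv2.resize(d['image'][130:260,160:330],None,fx=2.3,fy=2.3),cv2.resize(s['image'][180:310,280:450],None,fx=2.3,fy=2.3)])
cv2.imwrite('pics/c2.png',c[:,:,::-1])
```

```text
0.2 [-2.172 -4.658 -0.716] 0.01075171018517913 [ 0.    -0.001  0.   ]
0.4 [-1.53  -0.611  1.19 ] 0.01117942857344553 [-0.  0.  0.]
0.6 [-3.592  4.727  6.273] 0.011030316717784563 [-0.     0.001  0.001]
0.8 [-6.616  8.89  13.551] 0.011154712567107134 [-0.     0.002  0.001]
1.0 [-10.336   8.89   24.793] 0.010907311690988304 [-0.     0.003  0.002]
1.2 [-13.359   4.645  27.193] 0.011112232369310662 [-0.     0.002  0.002]
1.4 [-8.719 -2.475 21.46 ] 0.011056319059577501 [-0.     0.001  0.001]
1.6 [-4.853 -3.573  9.364] 0.01103826022463055 [-0. -0.  0.]
1.8 [-0.654 -0.356  1.035] 0.011128651941540942 [-0.  0. -0.]
2.0 [ 1.188  3.315 -4.997] 0.010844107752757806 [-0.  0. -0.]
2.2 [ 1.591  4.604 -5.364] 0.011174599439336392 [ 0.  0. -0.]
2.4 [ 0.782  3.921 -4.463] 0.011370461918201328 [ 0.  0. -0.]
[ 0.524  0.417 -0.938  1.912  0.395  1.01  -2.075] 10.2917
```

View pics/c2.png

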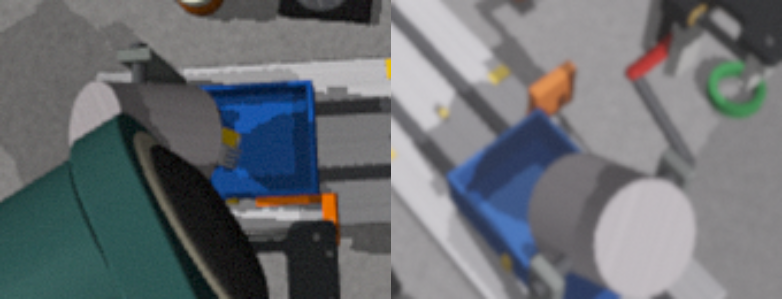

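The cup is tipped well over with its mouth towards the tray. The relay and heatsink show at the lip, around crop (230,140), which is about full-image (260,190). I'll check their height by depth.

Run:
```python
from h import *
np.set_printoptions(precision=3,suppress=True)
bot.movel(hp(2.52),velocity=.06); bot.hold(.3)
d=grab('top');s=grab('scene')
for a,c,bx,sel in comps(mask(d,(18,120,70),(35,255,255),(240,170,280,215)),5): print('yel',a,c,depth(d,[c]))
for u in range(246,284,4): print(u,depth(d,[(u,y) for y in range(172,214,8)])[:,2])
c=np.hstack([cv2.resize(d['image'][150:230,230:310],None,fx=5,fy=5),cv2.resize(s['image'][215:295,300:380],None,fx=5,fy=5)])
cv2.imwrite('pics/c3.png',cv2.convertScaleAbs(c[:,:,::-1],alpha=1.6))
print(bot.get_force(),bot.get_time_s())
```

```text
yel 40 [259.5  189.45] [[0.618 0.111 0.042]]
246 [0.128 0.144 0.144 0.142 0.502 0.514]
250 [0.122 0.136 0.138 0.136 0.494 0.512]
254 [0.03  0.128 0.132 0.127 0.025 0.503]
258 [0.027 0.024 0.044 0.042 0.026 0.48 ]
262 [0.025 0.026 0.043 0.023 0.024 0.022]
266 [0.025 0.023 0.024 0.023 0.027 0.024]
270 [0.023 0.027 0.024 0.025 0.024 0.026]
274 [0.023 0.024 0.025 0.027 0.022 0.024]
278 [0.021 0.025 0.024 0.026 0.027 0.023]
282 [0.022 0.025 0.024 0.024 0.029 0.024]
[ 1.935  6.268 -3.565] 11.0917
```

View pics/c3.png

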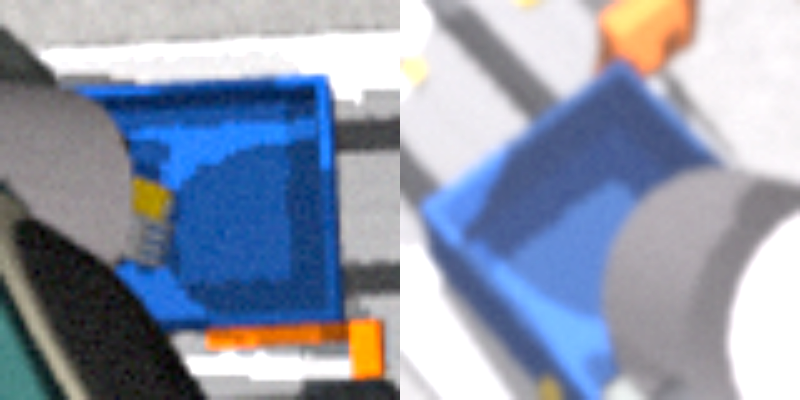

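Relay and heatsink are on the tray floor (tops at z≈0.042). The capacitor and coil are hidden under the cup, so I'll return it upright and look before letting go.

Run:
```python
from h import *
np.set_printoptions(precision=3,suppress=True)
for th in [2.3,2.1,1.9,1.7,1.5,1.3,1.1,.9,.7,.5,.3,.1,0]:
    bot.movel(hp(th),velocity=.1)
bot.hold(.3); print(bot.get_position()-hp(0),bot.get_force(),bot.get_time_s())
d=grab('top');s=grab('scene')
c=np.hstack([cv2.resize(d['image'][130:230,180:310],None,fx=3,fy=3),cv2.resize(s['image'][200:300,300:430],None,fx=3,fy=3)])
cv2.imwrite('pics/c4.png',cv2.convertScaleAbs(c[:,:,::-1],alpha=1.5))
```

```text
[ 0.001 -0.001 -0.001] [ 7.903 -2.418 -2.439] 15.2583
```

View pics/c4.png

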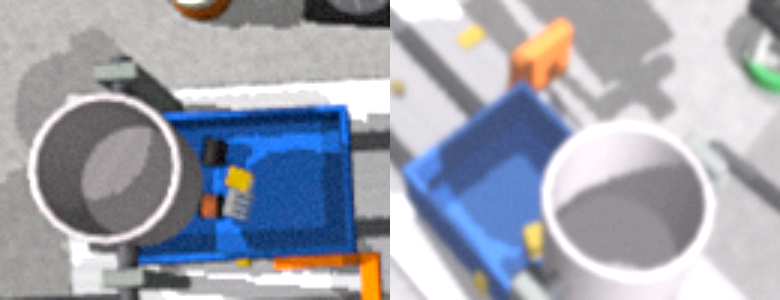

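The cup is empty, and all four parts are in the tray: black capacitor, yellow relay, finned heatsink and copper coil, around crop (205-240, 150-210). Next I release, check the cup's tilt, close the fingers and push the tab.

```bash
cat >> h.py <<'E'
def handle():
    t=grab('top');s=grab('scene')
    for nm,d,b in(('top',t,(150,200,220,300)),('scene',s,(420,230,500,300))):
        for a,c,bx,sel in comps(mask(d,(0,150,80),(8,255,255),b),30):
            print(nm,'red',a,plane(d,ends(sel),.151),'depth',depth(d,[c]))
def fp(x,y,z): return S+x*fx+y*fy+z*Z
E
python3 - <<'E'
from h import *
np.set_printoptions(precision=4,suppress=True)
bot.open(); bot.movel(hp(0)+.15*Z,velocity=.2)
print(bot.get_force())
bot.movep(fp(-.12,.095,.28),RV); handle(); bot.clamp(); bot.movep(fp(-.075,.095,.2),RV)
print(bot.get_joint_pos(),bot.get_time_s())
d=grab('top')
for a,c,bx,sel in comps(mask(d,(5,150,120),(17,255,255),(285,205,325,245))): print('tab',a,c,plane(d,[c],.0775),depth(d,[c]))
E
```

```text
[-0.1428 -0.2109 -0.1968]
scene red 207 [[0.4642 0.2268 0.151 ]
 [0.5327 0.2328 0.151 ]] depth [[0.5032 0.2311 0.1585]]
[ 0.5967  0.4406 -0.9531  1.8051  0.3982  1.1043 -1.9803] 20.3
```

Run:
```python
from h import *
np.set_printoptions(precision=4,suppress=True)
print(bot.movel(fp(-.075,.095,.054),velocity=.12,max_force=10))
rel=lambda: ((bot.get_position()-S)@fx,(bot.get_position()-S)@fy)
print(bot.movel(fp(-.075,.06,.054),velocity=.02,max_force=2.),rel(),bot.get_force(),bot.get_time_s())
```

```text
False
False (np.float64(-0.0749900045867059), np.float64(0.06000807321368531)) [-0.2471  0.5738 -1.3442] 23.6167
```

Run:
```python
from h import *
np.set_printoptions(precision=4,suppress=True)
s=grab('scene');d=grab('top')
for a,c,bx,sel in comps(mask(s,(5,150,120),(17,255,255),(305,180,375,240))): print('tab s',a,c,bx,plane(s,[c],.06),depth(s,[c]))
c=np.hstack([cv2.resize(d['image'][130:260,190:350],None,fx=2.4,fy=2.4),cv2.resize(s['image'][170:300,280:440],None,fx=2.4,fy=2.4)])
cv2.imwrite('pics/c5.png',cv2.convertScaleAbs(c[:,:,::-1],alpha=1.4))
```

```text
tab s 45 [337.8667 212.7556] [334 209   8   9] [[ 0.5603 -0.0024  0.06  ]] [[0.5656 0.0046 0.0746]]
```

View pics/c5.png

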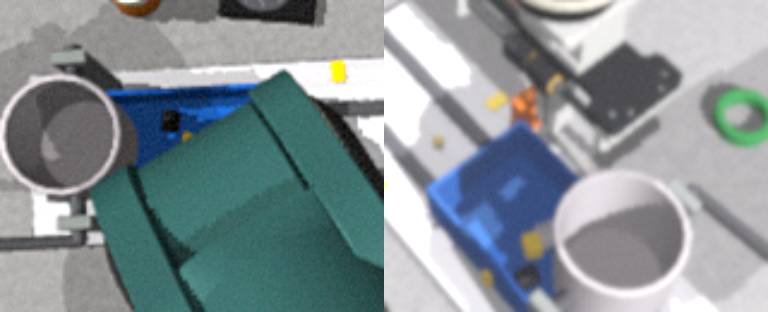

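The gripper is on the tab and the carrier is already sliding, with low friction; parts are still in the tray. I'll push on towards the station and measure the tray by its far rim corner (scene view, leftmost blue corner).

```bash
cat >> h.py <<'E'
def tray(s=None):
    s=grab('scene') if s is None else s
    m=mask(s,(105,130,60),(125,255,255),(225,170,400,330))
    a,c,bx,sel=max(comps(m,50),key=lambda q:q[0])
    k=[q[::-1] for q in np.argwhere(sel)]; u=min(k,key=lambda q:q[0]); 
    p=plane(s,[u],.07)[0]-S; return u,p@fx,p@fy,.15-(p@fy+.075)   # corner, carrier travel estimate
E
python3 - <<'E'
from h import *
i=cv2.imread('pics/scene0.png')[:,:,::-1].copy(); s=grab('scene'); print('now',tray(s)); s0=dict(s);s0['image']=i; print('start',tray(s0))
print(bot.movel(fp(-.075,-.05,.054),velocity=.05,max_force=25),(bot.get_position()-S)@fy,bot.get_force(),bot.get_time_s()); print(tray())
E
```

```text
now (array([298, 248]), np.float64(0.04651253953774122), np.float64(0.0531008310630057), np.float64(0.021899168936994312))
start (array([305, 256]), np.float64(0.04657809838153517), np.float64(0.07383913203692646), np.float64(0.0011608679630735474))
False -0.04994111373934358 [-0.23403832  1.32309568 -1.03758811] 26.1167
(array([264, 208]), np.float64(0.04466329955542926), np.float64(-0.05737140441615981), np.float64(0.1323714044161598))
```

Run:
```python
from h import *
for y in(-.058,-.0625,-.0655):
    bot.movel(fp(-.075,y,.054),velocity=.03); bot.hold(.2); print(y,bot.get_force().round(2),tray())
print(bot.get_time_s())
```

```text
-0.058 [-0.07 -1.   -0.07] (array([261, 205]), np.float64(0.045185776859425555), np.float64(-0.06679945703801785), np.float64(0.14179945703801783))
-0.0625 [-0.14 -0.1  -1.13] (array([259, 205]), np.float64(0.048170583846889097), np.float64(-0.06931606886125319), np.float64(0.1443160688612532))
-0.0655 [ 0.45  0.15 -1.11] (array([259, 203]), np.float64(0.04553686441573351), np.float64(-0.07313590465585902), np.float64(0.14813590465585902))
27.8833
```

Run:
```python
from h import *
np.set_printoptions(precision=4,suppress=True)
bot.movel(fp(-.075,-.03,.054),velocity=.06); bot.movel(fp(-.075,-.03,.25),velocity=.2)
bot.movep(fp(-.24,.12,.35),RV)
s=grab('scene');d=grab('top'); print(tray(s))
for nm,q,b in(('top',d,(300,130,370,240)),('scene',s,(240,170,345,270))):
    for a,c,bx,sel in comps(mask(q,(18,120,80),(35,255,255),b),4): p=depth(q,[c])[0]; print(nm,'yel',a,c,p,((p-S)@fx).round(4),((p-S)@fy).round(4))
for a,c,bx,sel in comps(mask(d,(5,150,120),(17,255,255),(315,205,400,245))): p=plane(d,[c],.0775)[0]; print('tab',a,p,(p-S)@fy+.085)
handle(); print(bot.get_time_s())
c=np.hstack([cv2.resize(d['image'][130:260,190:400],None,fx=1.9,fy=1.9),cv2.resize(s['image'][150:280,220:430],None,fx=1.9,fy=1.9)])
cv2.imwrite('pics/c6.png',cv2.convertScaleAbs(c[:,:,::-1],alpha=1.4))
```

```text
(array([259, 203]), np.float64(0.04553686441573351), np.float64(-0.07313590465585902), np.float64(0.14813590465585902))
top yel 38 [330.4737 158.2895] [ 0.6912 -0.0305  0.0118] 0.0662 -0.0005
top yel 47 [331.234  185.1702] [ 0.6307 -0.0326  0.0454] 0.0057 0.0025
top yel 8 [333.5 213.5] [ 0.5741 -0.0386  0.0483] -0.0511 0.0014
top yel 48 [333.8125 220.8125] [ 0.5607 -0.0408  0.015 ] -0.0648 0.0003
scene yel 47 [299.6383 226.234 ] [ 0.6333 -0.0288  0.0431] 0.0087 0.0061
scene yel 13 [281.4615 237.5385] [ 0.6758 -0.0273  0.0446] 0.0511 0.004
scene yel 29 [276.7931 247.4828] [ 0.6891 -0.0294  0.0136] 0.0642 0.0007
tab 214 [ 0.561  -0.1218  0.0775] 0.00458388175987362
tab 73 [ 0.5745 -0.0792  0.0775] 0.04582817967641056
top red 164 [[0.5331 0.2327 0.151 ]
 [0.4636 0.2289 0.151 ]] depth [[0.4995 0.2293 0.1546]]
scene red 188 [[0.4642 0.2267 0.151 ]
 [0.5327 0.2328 0.151 ]] depth [[0.5029 0.2308 0.157 ]]
31.0667
```

View pics/c6.png

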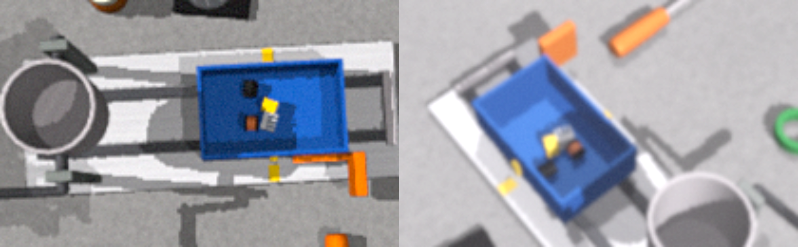

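All four parts are in the tray and the cup is upright. The tray ticks read 1–4 mm short of the stripes, within tolerance, but I'll nudge it gently while watching the force to confirm it's seated in the detent.

Run:
```python
from h import *
np.set_printoptions(precision=4,suppress=True)
bot.movep(fp(-.075,-.03,.25),RV); bot.movel(fp(-.075,-.03,.054),velocity=.15); bot.movel(fp(-.075,-.058,.054),velocity=.05)
f0=bot.get_force()
for y in(-.062,-.064,-.0655,-.0665,-.0675,-.0685):
    r=bot.movel(fp(-.075,y,.054),velocity=.02,max_force=6); bot.hold(.15); f=(bot.get_force()-f0)@fy; print(y,f.round(2),tray()[3].round(4))
    if f>2.5: break
bot.movel(fp(-.075,-.03,.054),velocity=.06); bot.movel(fp(-.075,-.03,.25),velocity=.2); bot.movep(fp(-.24,.12,.35),RV)
s=grab('scene');d=grab('top'); print(tray(s))
for nm,q,b in(('top',d,(300,130,370,240)),('scene',s,(240,170,345,270))):
    for a,c,bx,sel in comps(mask(q,(18,120,80),(35,255,255),b),4): p=depth(q,[c])[0]; print(nm,'yel',a,c,p,((p-S)@fx).round(4),((p-S)@fy).round(4))
for a,c,bx,sel in comps(mask(d,(5,150,120),(17,255,255),(315,205,400,245))): p=plane(d,[c],.0775)[0]; print('tab',a,p,(p-S)@fy+.085)
print(bot.get_time_s())
```

```text
-0.062 0.66 0.1481
-0.064 -0.06 0.1481
-0.0655 -0.26 0.1481
-0.0665 -0.49 0.1481
-0.0675 2.75 0.1501
(array([259, 202]), np.float64(0.04421368105399353), np.float64(-0.07505497190874724), np.float64(0.15005497190874723))
top yel 38 [330.4737 158.2895] [ 0.6909 -0.0305  0.0133] 0.0659 -0.0005
top yel 50 [331.88 185.2 ] [ 0.631  -0.034   0.0433] 0.0059 0.0011
top yel 8 [334.5  213.25] [ 0.5749 -0.0407  0.0449] -0.0506 -0.0008
top yel 48 [333.8125 220.8125] [ 0.5607 -0.0409  0.0123] -0.0647 0.0002
scene yel 45 [299.2444 225.7778] [ 0.6336 -0.0297  0.0439] 0.0089 0.0052
scene yel 12 [281.0833 237.25  ] [ 0.6757 -0.0292  0.0428] 0.0509 0.0021
scene yel 29 [276.7931 247.4828] [ 0.6891 -0.0294  0.0135] 0.0642 0.0007
tab 217 [ 0.5608 -0.1229  0.0775] 0.003448870382841168
tab 72 [ 0.5746 -0.0808  0.0775] 0.04427749922848257
39.75
```

```bash
python3 -c "
from h import *
bot.hold(.3); print(tray()[3],bot.close_job())"
```

```text
the job is handed in; nothing more can be done
0.15005497190874723 None
```

I handed the job in with all four parts in the tray, the cup upright again and the carrier at the next station (measured travel about 0.150 m), at about 40 s of the 64 s allowed; the hand-in returned no verdict.

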